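Make room in the drying rack and put away the tray of painted pots

ROBOT

A 7-joint arm with a two-finger parallel gripper is mounted at the origin on the work surface. World frame = base frame: x ahead of the robot, y to its left, z up, the work surface at z = 0. Lengths are in m, angles in rad, forces in N, time in s.
With the tool pointing down it reaches from about 0.425 to 0.925 m from the base axis. Payload 6.8 kg.
Tool frame: the origin (TCP) lies midway between the tips of the shut fingers; the grasp point (between the pads) lies robot.hold_point_z behind it (robot.hold_point_z is the distance from the TCP to the grasp point, in m); z points along the fingers, y is the line along which they close (so a half turn about z gives the same grasp; the last joint's range is limited). The gripper opens to 88 mm and grips with 3 to 60 N. Pads are 20 mm wide; open, the fingers measure 115 mm over their backs; the gripper's body (75 mm by 178 mm) begins 61 mm behind the grasp point.
Start: joints at [-1.236, 0.477, 0.022, 1.555, -0.011, 1.109, -0.083], TCP at [0.289, 0.61, 0.223] pointing down, gripper open.
Joint ranges: [-2.96, 2.96], [-0.34, 2.1], [-1.41, 1.46], [0.24, 2.44], [-1.37, 4.51], [0.17, 1.92], [-2.96, 2.96]. Speed limits (rad/s): [2.39, 2.39, 3.14, 3.14, 3.14, 3.14, 3.14].

INTERFACE

Orientations are given as [roll, pitch, yaw] about the fixed x, y, z axes, in that order (R = Rz(yaw) Ry(pitch) Rx(roll)).
In Python, from workcell import read_state, vision, robot gives the robot as it stands.
- The arm moves only by the tool arm_command, never from a script. Its argument "motion" is a list of rows, each a list of 7 numbers: the turn, a rotation vector about the tool's x, y, z in units of 8 degrees (1.0 is 8 degrees), then the shift along the tool's x, y, z in units of 60 mm (1.0 is 60 mm), then the finger opening in mm, from 0 to 87.8. A call has 1 to 20 rows; each row is the pose to reach, as a shift and turn from the pose commanded when the call began, along the tool's axes at that moment; what a row does not reach only later rows make up. A row lasts 1/8 s, in which the tool goes at most 62.5 mm and 10.7 degrees, less where a joint would pass 70% of its speed; a pose out of reach is approached as far as the arm can. A call with a gripper value outside its range is refused whole. The fingers move at their own pace and stop on an object; "squeeze" is the grip in N (left out, the last holds). Time passes only in rows, so rows that repeat a pose let the fingers close. It gives the time, the measured TCP pose, the force, the opening and the grip force at its end, in the units of the state.
- read_state(): the state, without advancing time (a new reading comes with each control period).
- vision.capture(name): name is "side" or "top"; returns a dict with "pixels" (480x640x3 uint8, red, green, blue), "z_map" (480x640 float32, m along the optical axis (not along the pixel's ray), 0 where there is no reading), "camera_matrix" (3x3 intrinsics, pixels), "R" (3x3) and "t" (3): a world point X has camera coordinates R X + t. Camera axes: x right, y down, z forward; pixel columns grow to the right and rows downward; lengths in m; the calibration is good to about 2 mm. A picture is of the moment at which its call begins.
- robot.hand_in(): hands the job in; it is judged then, once.
The state is a dict: "time_s": time; "qpos": joint angles; "qd": joint speeds; "joint_torque": joint torques, N m; "ee_pos": TCP position; "tool_rot": TCP orientation; "contact_force": force on the tool from outside, world axes, zero at the start; "moment": the same for the moment, N m; "gripper_width": finger opening in m; "finger_force": force on a finger pad.
Only numpy, scipy, OpenCV 4.12 (cv2) and the standard library are available. Lean on these libraries where they do the work, as an engineer would, in place of code of your own. Each camera call takes 0.05 s, during which the arm holds its last target. There are 200 camera calls.

TASK

The empty bay of the drying rack is too narrow for the blue tray. Lift the yellow divider out and drop it into the next notch, one step towards the stacked picture boards; then pick the tray up by its wooden handle, carry it level so that the two freshly painted pots stay standing on it, and set it down flat in the widened bay without dropping it. Leave the tape, the paint jar and the cup where they are.

Things in the scene. Friction and masses are not known exactly. Their poses are not given: they have to be found in the camera images.
- rack: Fixed low plywood rack, 202 (x) by 324 (y) by 52 mm high; origin: centre of its underside, z up. Floor top 12 mm up. End walls 50 mm high, inner faces at y = +-150 mm. Two notched rails along y, 16 mm thick, inner faces at x = +-85 mm, tops 52 mm up. Empty bay at the +y end; fixed stack of picture boards 24 mm high at the -y end. Turned up to 0.25 rad; may stand left or right of the tray.
- bay (a point): Centre of the widened bay, on the rack's floor (12 mm above the rack's underside), at y = +70 mm in the rack. With the divider in the next notch the bay is 160 mm (y, divider to end wall) by 170 mm (x, between the rails). Axes as the rack's.
- next_notch (a point): Middle between the two facing notches that the divider must go into, at notch-floor height (25 mm above the rack's underside). The rails have notches at y = +45 (divider starts here), -15 (this one) and -75 mm in the rack, each 16 mm wide with the mouth flared to 32 mm, 27 mm deep. Axes as the rack's.
- divider_mid (a point): Loose yellow divider board, 194 (x) by 10 (y, thick) by 70 mm high, 110 g, standing across both rails. The lower 40 mm are full length; above is a tab 60 mm wide, 10 mm thick, to pinch across its thickness. This point: middle, 32.5 mm above its underside, 37.5 mm below the tab's top. Axes in line with the rack's at the start. Must rise 30 mm to clear its notch.
- tray_mid (a point): Loose blue tray, 140 (x) by 130 (y) mm, rim 22 mm high, with an upright wooden handle board in the middle: 12 mm thick (y), 70 mm wide (x), top 120 mm above the tray's underside, to pinch from above across its thickness near the top. About 0.3 kg, 0.5 kg with the pots. This point: centre, 60 mm above its underside, 60 mm below the handle's top.
- red_pot_mid (a point): Red clay pot, 46 mm wide, 55 mm high, about 110 g, standing loose on the tray on the +y side of the handle. This point: its centre, 27.5 mm above its foot.
- green_pot_mid (a point): Green clay pot, same size, on the tray on the -y side of the handle. This point: its centre, 27.5 mm above its foot.
- tape_mid (a point): Lilac roll of tape lying flat, 96 mm across, 28 mm high; point at its centre. Leave alone.
- paint_jar_mid (a point): Orange paint jar with white lid, 60 mm across, 75 mm high; point at its centre. Leave alone.
- cup_mid (a point): White cup, 72 mm across, 85 mm high; point at its centre. Leave alone.

How it is judged:
On the way, in this order (a step that is already met when the one before it is completed fails the run):
1. the divider is lifted clear of the notches (z of divider_mid in the frame of rack above 0.085 m), for 0.05 s.
2. the divider stands fully down in the next notch, the tray still on the table (y of divider_mid in the frame of rack between -0.022 and -0.008 m and x of divider_mid in the frame of rack between -0.016 and 0.016 m and z of divider_mid in the frame of rack below 0.0615 m and angle between divider_mid's own z axis and vertical below 0.12 rad and height (world z) of tray_mid below 0.07 m), for 0.2 s.
3. the tray is lifted off the table with both pots standing on it (height (world z) of tray_mid above 0.09 m and angle between each of red_pot_mid, green_pot_mid's own z axis and vertical below 0.2 rad and z of red_pot_mid in the frame of tray_mid between -0.034 and -0.018 m and x of red_pot_mid in the frame of tray_mid between -0.07 and 0.07 m and y of red_pot_mid in the frame of tray_mid between -0.065 and 0.065 m and z of green_pot_mid in the frame of tray_mid between -0.034 and -0.018 m and x of green_pot_mid in the frame of tray_mid between -0.07 and 0.07 m and y of green_pot_mid in the frame of tray_mid between -0.065 and 0.065 m), for 0.2 s.
At the end, for the whole second after the job is handed in: Divider seated in the next notch (within 7 mm along the rack, under 4 mm above its floor); tray flat on the rack floor in the widened bay (within 24 mm along, 26 mm across, under 4 mm up, 0.05 rad); both pots upright on the tray (0.2 rad); all at rest (y of divider_mid in the frame of rack between -0.022 and -0.008 m and x of divider_mid in the frame of rack between -0.016 and 0.016 m and z of divider_mid in the frame of rack below 0.0615 m and angle between divider_mid's own z axis and vertical below 0.12 rad and x of tray_mid in the frame of rack between -0.026 and 0.026 m and y of tray_mid in the frame of rack between 0.046 and 0.094 m and z of tray_mid in the frame of rack below 0.076 m and angle between tray_mid's own z axis and vertical below 0.05 rad and angle between each of red_pot_mid, green_pot_mid's own z axis and vertical below 0.2 rad and z of red_pot_mid in the frame of tray_mid between -0.034 and -0.018 m and x of red_pot_mid in the frame of tray_mid between -0.07 and 0.07 m and y of red_pot_mid in the frame of tray_mid between -0.065 and 0.065 m and z of green_pot_mid in the frame of tray_mid between -0.034 and -0.018 m and x of green_pot_mid in the frame of tray_mid between -0.07 and 0.07 m and y of green_pot_mid in the frame of tray_mid between -0.065 and 0.065 m and linear speed of each of tray, divider, red_pot, green_pot below 0.02 m/s); the robot touches nothing.
It fails at once if the tray is tipped more than 0.26 rad (15 degrees) (angle between tray_mid's own z axis and vertical above 0.26 rad).
It fails at once if a pot tips more than 0.4 rad (angle between any of red_pot_mid, green_pot_mid's own z axis and vertical above 0.4 rad).
It fails at once if the tray is dropped (moving faster than 0.4 m/s with no finger on it) (contact force between the fingers and tray below 0.05 N and linear speed of tray above 0.4 m/s).
It fails at once if the tape, jar or cup is moved more than 30 mm (distance of any of tape_mid, paint_jar_mid, cup_mid from where it was at the start of the episode above 0.03 m).
It also fails if it takes over 64 s, if anything falls off the work surface, if the arm or the gripper's body presses on something with over 40 N, if the wrist force passes 120 N, or if a joint passes its speed limit or range.

## Working session

There is one attempt and no reset: what is moved stays moved. The work goes in short steps, Python scripts to look and compute and a tool call to move; the robot and the scene stay as the last step left them, time stands still between calls to the robot, and variables do not carry over. Pictures are saved under pics/ and viewed, at most 10 in all, crops included, and the job is handed in when it is done.

Besides the shell and the picture viewer there is one more tool, called after "Call:" as a command line: name --pt "numbers of a row" for each row, then --argument value for the rest. arm_command: Moves the arm, as the interface text tells. Its arguments: {"type":"object","properties":{"motion":{"type":"array"},"squeeze":{"type":"number"}},"required":["motion"]}

```bash
mkdir -p pics; cat > h.py <<'E'
import numpy as np, cv2
from workcell import read_state, vision, robot
def cap(n):
    c=vision.capture(n); return c
def save(c,f): cv2.imwrite('pics/'+f,c['pixels'][:,:,::-1])
def cloud(c):
    z=c['z_map'];K=np.array(c['camera_matrix']);v,u=np.mgrid[:480,:640]
    P=np.stack([(u-K[0,2])/K[0,0]*z,(v-K[1,2])/K[1,1]*z,z],-1)
    return (P-np.array(c['t']))@np.array(c['R'])
E
python3 - <<'E'
from h import *
for n in('top','side'):
    c=cap(n);save(c,n+'0.png');np.savez(n+'0.npz',**c)
    R=np.array(c['R']);print(n,-R.T@np.array(c['t']),R.round(2).tolist(),(c['z_map']>0).mean())
s=read_state();print(s,robot.hold_point_z)
E
```

```text
top [0.52308105 0.03402713 1.15313652] [[-0.02, -1.0, -0.0], [-0.99, 0.02, -0.11], [0.11, 0.0, -0.99]] 0.9959147135416667
side [ 0.26838139 -0.94405761  0.66378905] [[0.94, -0.35, 0.0], [-0.18, -0.48, -0.86], [0.3, 0.81, -0.51]] 0.996015625
{'time_s': 0.1, 'qpos': array([-1.23610031,  0.47767501,  0.02236254,  1.55627695, -0.01148844,
        1.10931493, -0.08309568]), 'qd': array([-9.58697827e-05, -1.42530606e-03,  7.86214789e-04, -1.94881421e-03,
        8.15846561e-05,  5.58156207e-04,  1.19560537e-03]), 'joint_torque': array([ 4.60662937e-03, -5.84090674e+01,  1.54011201e+00, -2.73311305e+01,
       -5.42140554e-02,  1.31233284e-02,  5.11015162e-05]), 'ee_pos': array([0.28901915, 0.6094302 , 0.22183973]), 'tool_rot': array([-3.14005229e+00,  1.29316719e-04,  2.69880936e+00]), 'contact_force': array([ 0.05383751, -0.46026229,  0.04411253]), 'moment': array([ 0.01073093, -0.00685243,  0.0002876 ]), 'finger_force': 0.0, 'gripper_width': 0.08810406060760666} 0.0187
```

View pics/top0.png

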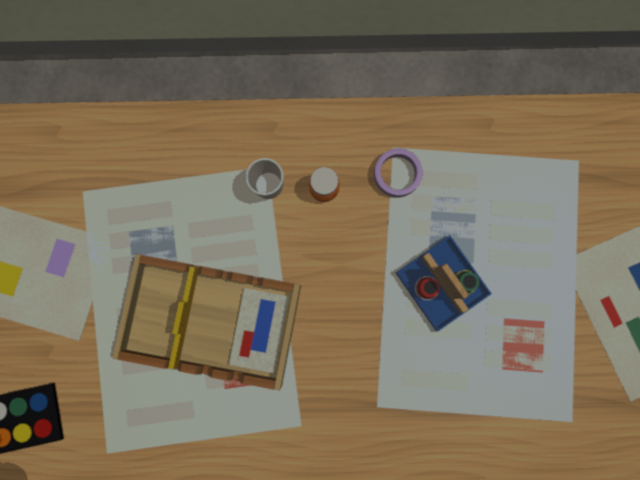

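View pics/side0.png

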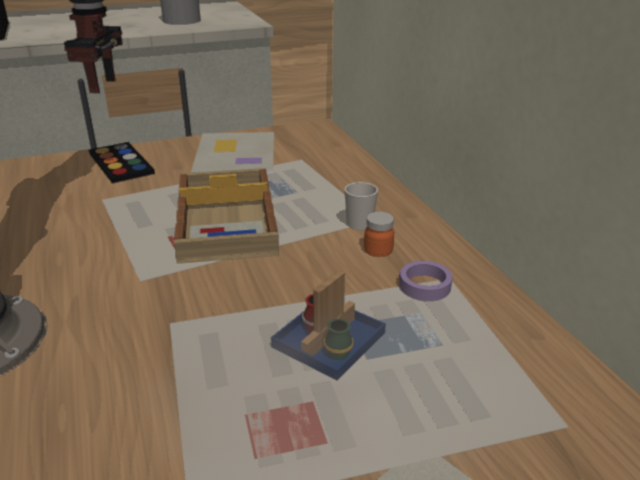

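Top view: rack at left (corners about (138,256), (298,285), (278,387), (115,358)), with the yellow divider at column ~183 and the boards at its right end. The tray is at (442,283), with the red pot at (428,288), the green pot at (467,282) and the handle running diagonally between them. Jar, cup and tape are in the far row (~row 180). The side view agrees.

```bash
cat >> h.py <<'E'
def hsv(c): return cv2.cvtColor(c['pixels'],cv2.COLOR_RGB2HSV)
def rect(p):
    r=cv2.minAreaRect((p[:,:2]*1000).astype(np.float32)); b=cv2.boxPoints(r)
    e=b[1]-b[0];f=b[2]-b[1]; l=e if np.hypot(*e)>np.hypot(*f) else f
    return np.round(r[0],1),np.round(r[1],1),'long axis deg',round(float(np.degrees(np.arctan2(l[1],l[0])))%180,1)
def measure(c,tag):
    P=cloud(c);H=hsv(c);h,s,v=[H[...,i].astype(int) for i in range(3)]
    x,y,z=[P[...,i] for i in range(3)]
    ok=(c['z_map']>0)&(x>.35)&(x<1)
    reg=ok&(y>.08)&(y<.5)&(z<.12)
    ye=reg&(h>20)&(h<30)&(s>190)&(z>.03)
    if ye.sum()>20:
        p=P[ye];print(tag,'yellow n',len(p),'z pct',np.percentile(p[:,2],[2,50,98]).round(4),rect(p))
        t=p[p[:,2]>np.percentile(p[:,2],98)-.006];print('  tab top',len(t),t.mean(0).round(4),rect(t))
    tr=ok&(z>.095)&(z<.16)&(y>-.5)&(y<.08)
    if tr.sum()>20:
        p=P[tr];p=p[p[:,2]>np.percentile(p[:,2],95)-.005];print(tag,'handle top',len(p),p.mean(0).round(4),rect(p))
    bl=ok&(h>95)&(h<125)&(s>110)&(z>.012)&(z<.035)&(y<.08)
    if bl.sum()>20: print(tag,'tray',bl.sum(),rect(P[bl]),np.percentile(P[bl][:,2],[5,95]).round(4))
    return P,h,s,v
E
python3 - <<'E'
from h import *
for n in('top','side'):
    c=np.load(n+'0.npz');P,h,s,v=measure(c,n)
    x,y,z=[P[...,i] for i in range(3)]
    m=(z>.045)&(z<.06)&(y>.08)&(y<.5)&(x>.35)&(x<.75)&(h<22)
    lab,L,st,_=cv2.connectedComponentsWithStats(cv2.morphologyEx(m.astype(np.uint8),cv2.MORPH_CLOSE,np.ones((5,5))))
    i=1+np.argmax(st[1:,4]);q=P[(L==i)&m];print(n,'rack',len(q),rect(q),np.median(q[:,2]))
    for nm,a,b in(('red',(h<8)|(h>172),.04),('green',(h>40)&(h<85),.04)):
        k=a&(s>90)&(z>b)&(z<.08)&(y<.08)&(x>.4)&(x<.8)&(y>-.4)
        if k.sum():print(n,nm,k.sum(),P[k].mean(0).round(3),P[k][:,2].max().round(3))
E
```

```text
top yellow n 728 z pct [0.0382 0.0656 0.0928] (array([499.8, 300. ]), array([ 11. , 189.4]), 'long axis deg', 167.7)
  tab top 149 [0.4995 0.2998 0.09  ] (array([499. , 299.8]), array([ 9.6, 58. ]), 'long axis deg', 168.2)
top handle top 236 [ 0.5562 -0.202   0.1199] (array([ 556.5, -201.9]), array([69.9, 12.3]), 'long axis deg', 33.7)
top tray 473 (array([ 556.5, -202.1]), array([138.6, 129.5]), 'long axis deg', 33.1) [0.015  0.0249]
top rack 1570 (array([512.4, 363.7]), array([108.3, 202.7]), 'long axis deg', 168.4) 0.051077975810567534
top red 201 [ 0.547 -0.164  0.058] 0.066
top green 82 [ 0.56  -0.244  0.061] 0.065
side handle top 247 [ 0.5552 -0.2052  0.1192] (array([ 556.4, -203.3]), array([70.2, 14. ]), 'long axis deg', 34.0)
side rack 2063 (array([490.5, 256.1]), array([331.5, 202.4]), 'long axis deg', 78.5) 0.05034469521903727
side red 127 [ 0.534 -0.173  0.055] 0.078
```

Call:
arm_command --pt "0 0 -0.2 -0.4 -0.23 0 87.8" --pt "0 0 -0.5 -1.2 -0.7 0.2 87.8" --pt "0 0 -0.8 -2.0 -1.2 0.4 87.8" --pt "0 0 -1.1 -2.8 -1.65 0.6 87.8" --pt "0 0 -1.4 -3.6 -2.1 0.8 87.8" --pt "0 0 -1.6 -4.4 -2.6 1.0 87.8" --pt "0 0 -1.71 -5.0 -2.95 1.0 87.8" --pt "0 0 -1.71 -5.38 -3.16 1.0 87.8" --pt "0 0 -1.71 -5.38 -3.16 1.0 87.8" --pt "0 0 -1.71 -5.38 -3.16 1.0 87.8"

```text
time_s: 1.35
ee_pos: [0.4987, 0.3016, 0.1625]
tool_rot: [3.141, -0.001, 2.939]
contact_force: [-0.3, 1.4, -0.1]
gripper_width: 0.0875
finger_force: 0.0
```

```bash
cat >> h.py <<'E'
from scipy.spatial.transform import Rotation as Ro
def go(target,yaw_deg):
    s=read_state();R=Ro.from_euler('xyz',s['tool_rot'])
    d=R.inv().apply(np.array(target)-s['ee_pos'])/.06
    T=Ro.from_euler('xyz',[np.pi,0,np.radians(yaw_deg)])
    print('t',s['time_s'],'pos',s['ee_pos'].round(4),'rpy',np.degrees(s['tool_rot']).round(2),'q7',s['qpos'][6].round(2),'shift',d.round(3),'turn',(np.degrees((R.inv()*T).as_rotvec())/8).round(3))
E
python3 -c "
from h import *
go((.4995,.2998,.061),168.3)"
```

```text
t 1.35 pos [0.4987 0.3016 0.1625] rpy [ 1.7998e+02 -5.0000e-02  1.6838e+02] q7 0.74 shift [-0.021 -0.026  1.691] turn [ 0.002 -0.006  0.011]
```

Call:
arm_command --pt "0 0 0 -0.02 -0.03 0.4 87.8" --pt "0 0 0 -0.02 -0.03 0.9 87.8" --pt "0 0 0 -0.02 -0.03 1.4 87.8" --pt "0 0 0 -0.02 -0.03 1.7 87.8" --pt "0 0 0 -0.02 -0.03 1.7 87.8" --pt "0 0 0 -0.02 -0.03 1.7 40" --pt "0 0 0 -0.02 -0.03 1.7 4" --pt "0 0 0 -0.02 -0.03 1.7 4" --pt "0 0 0 -0.02 -0.03 1.7 4" --pt "0 0 0 -0.02 -0.03 1.7 4" --pt "0 0 0 -0.02 -0.03 1.7 4" --squeeze 25

```text
time_s: 2.72
ee_pos: [0.5005, 0.2983, 0.0607]
tool_rot: [3.142, 0.0, 2.937]
contact_force: [0.2, -0.6, 0.3]
gripper_width: 0.0313
finger_force: 0.0
```

Still closing; wait for it, then lift about 55 mm.

Call:
arm_command --pt "0 0 0 0 0 0 4" --pt "0 0 0 0 0 0 4" --pt "0 0 0 0 0 0 4" --pt "0 0 0 0 0 0 4" --pt "0 0 0 0 0 0 4"

```text
time_s: 3.35
ee_pos: [0.5004, 0.2983, 0.0606]
tool_rot: [3.142, -0.0, 2.938]
contact_force: [0.8, -0.6, -0.1]
gripper_width: 0.0099
finger_force: 25.0
```

Call:
arm_command --pt "0 0 0 0 0 -0.15 4" --pt "0 0 0 0 0 -0.4 4" --pt "0 0 0 0 0 -0.65 4" --pt "0 0 0 0 0 -0.85 4" --pt "0 0 0 0 0 -0.92 4" --pt "0 0 0 0 -0.1 -0.92 4" --pt "0 0 0 0 -0.35 -0.92 4" --pt "0 0 0 0 -0.65 -0.92 4" --pt "0 0 0 0 -0.9 -0.92 4" --pt "0 0 0 0 -1.0 -0.92 4" --pt "0 0 0 0 -1.0 -0.92 4" --pt "0 0 0 0 -1.0 -0.92 4" --pt "0 0 0 0 -1.0 -0.92 4"

```text
time_s: 4.97
ee_pos: [0.4883, 0.2402, 0.1158]
tool_rot: [3.141, 0.0, 2.938]
contact_force: [-0.4, 0.4, -0.3]
gripper_width: 0.0097
finger_force: 25.0
```

```bash
python3 - <<'E'
from h import *
a=np.radians(-11.7);ex=np.array([np.cos(a),np.sin(a)]);ey=np.array([-ex[1],ex[0]]);O=np.array([.4905,.2561])
for n in('top','side'):
    c=cap(n);save(c,n+'1.png');P,h,s,v=measure(c,n)
    x,y,z=[P[...,i] for i in range(3)]
    # divider pixels in rack frame
    ye=(h>20)&(h<30)&(s>190)&(z>.06)&(z<.15)&(y>.1)&(y<.45)&(x<.75)&(x>.3)
    q=P[ye];r=np.c_[(q[:,:2]-O)@ex,(q[:,:2]-O)@ey,q[:,2]]
    print(n,len(q),np.percentile(r,[1,50,99],axis=0).round(4).tolist())
go((.4873,.2411,.061),168.3)
E
```

```text
top yellow n 79 z pct [0.1058 0.1185 0.12  ] (array([548.2, 227.6]), array([ 7.9, 62.7]), 'long axis deg', 169.2)
  tab top 70 [0.5465 0.2274 0.1183] (array([548.1, 227.3]), array([ 7.7, 62.6]), 'long axis deg', 168.3)
top handle top 220 [ 0.5568 -0.2018  0.1203] (array([ 556.6, -201.9]), array([69.7, 12.1]), 'long axis deg', 33.2)
top tray 461 (array([ 556.6, -201.9]), array([138.5, 130. ]), 'long axis deg', 33.2) [0.016  0.0253]
top 173 [[0.0318, -0.0205, 0.1058], [0.059, -0.017, 0.1202], [0.0936, -0.0126, 0.124]]
side handle top 243 [ 0.5551 -0.2053  0.1193] (array([ 557.2, -202.8]), array([74.1, 14.5]), 'long axis deg', 32.2)Traceback (most recent call last):
  File "<stdin>", line 9, in <module>
    return _quantile_unchecked(
        a, q, axis, out, overwrite_input, method, keepdims, weights)
    return _ureduce(a,
                    func=_quantile_ureduce_func,
    ...<5 lines>...
                    overwrite_input=overwrite_input,
                    method=method)
    r = func(a, **kwargs)
    result = _quantile(arr,
                       quantiles=q,
    ...<2 lines>...
                       out=out,
                       weights=wgt)
    slices_having_nans = np.isnan(arr[-1, ...])
                                  ~~~^^^^^^^^^
IndexError: index -1 is out of bounds for axis 0 with size 0
```

View pics/side1.png

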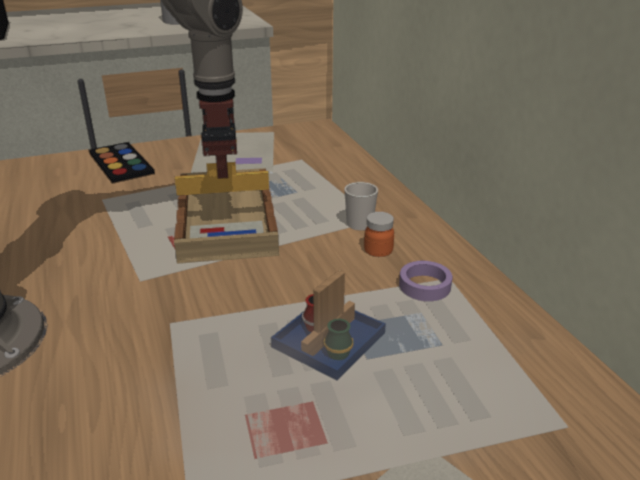

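The side picture shows the divider held upright above the rack (ends at (177,185) and (268,180)), squarely across both rails. Lowering it now.

Call:
arm_command --pt "0 0 0 0 0.02 0.1 4" --pt "0 0 0 0 0.02 0.25 4" --pt "0 0 0 0 0.02 0.4 4" --pt "0 0 0 0 0.02 0.55 4" --pt "0 0 0 0 0.02 0.7 4" --pt "0 0 0 0 0.02 0.8 4" --pt "0 0 0 0 0.02 0.88 4" --pt "0 0 0 0 0.02 0.92 4" --pt "0 0 0 0 0.02 0.92 4"

```text
time_s: 6.2
ee_pos: [0.4887, 0.2408, 0.0608]
tool_rot: [3.141, 0.0, 2.938]
contact_force: [-0.1, 0.0, -1.3]
gripper_width: 0.01
finger_force: 25.0
```

Fully down, with low forces. Release, rise and look.

Call:
arm_command --pt "0 0 0 0 0 0 15" --pt "0 0 0 0 0 0 30" --pt "0 0 0 0 0 0 45" --pt "0 0 0 0 0 0 45" --pt "0 0 0 0 0 0 45" --pt "0 0 0 0 0 -0.5 60" --pt "0 0 0 0 0 -1.3 87.8" --pt "0 0 0 0 0 -2.1 87.8" --pt "0 0 0 0 -0.8 -2.4 87.8" --pt "0 0 0 0 -1.7 -2.4 87.8" --pt "0 0 0 0 -2.6 -2.4 87.8" --pt "0 0 0 0 -3.5 -2.4 87.8" --pt "0 0 0 0 -3.5 -2.4 87.8"

```text
time_s: 7.82
ee_pos: [0.4449, 0.0311, 0.2047]
tool_rot: [-3.141, -0.0, 2.931]
contact_force: [-0.6, 0.9, -0.5]
gripper_width: 0.0878
finger_force: 0.0
```

```bash
python3 - <<'E'
from h import *
a=np.radians(-11.7);ex=np.array([np.cos(a),np.sin(a)]);ey=np.array([-ex[1],ex[0]]);O=np.array([.4905,.2561])
for n in('top','side'):
    c=cap(n);save(c,n+'2.png');P,h,s,v=measure(c,n)
    x,y,z=[P[...,i] for i in range(3)]
    ye=(h>18)&(h<32)&(s>150)&(z>.055)&(z<.15)&(y>.1)&(y<.45)&(x<.75)&(x>.3)
    q=P[ye];r=np.c_[(q[:,:2]-O)@ex,(q[:,:2]-O)@ey,q[:,2]]
    print(n,len(q));
    if len(q):print(np.percentile(r,[1,50,99],axis=0).round(4).tolist())
go((.5563,-.2022,.2),33.7)
E
```

```text
top yellow n 552 z pct [0.0467 0.0663 0.0932] (array([487.5, 241.2]), array([ 10.1, 189.2]), 'long axis deg', 168.1)
  tab top 143 [0.487  0.2405 0.0904] (array([486.4, 240.8]), array([ 8.2, 59.3]), 'long axis deg', 169.0)
top handle top 232 [ 0.5563 -0.2021  0.1201] (array([ 556.9, -201.8]), array([69. , 12.5]), 'long axis deg', 33.0)
top tray 467 (array([ 556.7, -201.9]), array([139.1, 129.4]), 'long axis deg', 33.1) [0.0157 0.0254]
top 720
[[-0.0938, -0.0199, 0.0562], [-0.0001, -0.016, 0.0663], [0.0939, -0.0096, 0.0934]]
side handle top 237 [ 0.5553 -0.2048  0.1193] (array([ 557.5, -202.3]), array([72.4, 13. ]), 'long axis deg', 33.1)
side 671
[[-0.0919, -0.0243, 0.0552], [0.0029, -0.0187, 0.0636], [0.0917, -0.0116, 0.0898]]
t 7.925 pos [0.4461 0.0351 0.2049] rpy [1.7996e+02 3.0000e-02 1.6825e+02] q7 1.18 shift [-2.604 -3.498  0.08 ] turn [ 6.0000e-03 -4.0000e-03  1.6818e+01]
```

View pics/top2.png

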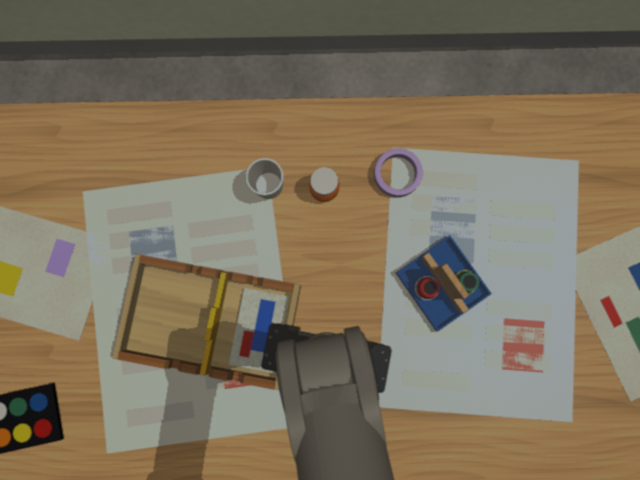

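Divider is seated at rack y ≈ -0.015 (top view column ~215), and the tray has not moved. Moving to above the handle.

Call:
arm_command --pt "0 0 -0.5 -0.3 -0.4 0 87.8" --pt "0 0 -1.3 -0.8 -1.0 0.1 87.8" --pt "0 0 -2.2 -1.3 -1.7 0.1 87.8" --pt "0 0 -3.1 -1.8 -2.4 0.1 87.8" --pt "0 0 -4.0 -2.2 -2.9 0.1 87.8" --pt "0 0 -4.9 -2.5 -3.3 0.1 87.8" --pt "0 0 -5.5 -2.6 -3.5 0.1 87.8" --pt "0 0 -5.63 -2.6 -3.5 0.1 87.8" --pt "0 0 -5.63 -2.6 -3.5 0.5 87.8" --pt "0 0 -5.63 -2.6 -3.5 0.8 87.8" --pt "0 0 -5.63 -2.6 -3.5 0.8 87.8" --pt "0 0 -5.63 -2.6 -3.5 0.8 87.8"

```text
time_s: 9.43
ee_pos: [0.5566, -0.2018, 0.1571]
tool_rot: [-3.141, 0.0, -2.559]
contact_force: [0.1, 0.3, -0.8]
gripper_width: 0.0877
finger_force: 0.0
```

```bash
python3 -c "
from h import *
go((.5563,-.2022,.086),213.3)"
```

```text
t 9.425 pos [ 0.5566 -0.2018  0.1571] rpy [-1.7999e+02  2.0000e-02 -1.4663e+02] q7 2.49 shift [ 0.009 -0.003  1.185] turn [-0.002  0.003  0.009]
```

Call:
arm_command --pt "0 0 0 0.01 0 0.4 87.8" --pt "0 0 0 0.01 0 0.8 87.8" --pt "0 0 0 0.01 0 1.15 87.8" --pt "0 0 0 0.01 0 1.28 87.8" --pt "0 0 0 0.01 0 1.28 60" --pt "0 0 0 0.01 0 1.28 40" --pt "0 0 0 0.01 0 1.28 25" --pt "0 0 0 0.01 0 1.28 18" --pt "0 0 0 0.01 0 1.28 14" --pt "0 0 0 0.01 0 1.28 10" --pt "0 0 0 0.01 0 1.28 6" --pt "0 0 0 0.01 0 1.28 5" --pt "0 0 0 0.01 0 1.28 5" --pt "0 0 0 0.01 0 1.28 5" --pt "0 0 0 0.01 0 1.28 5" --squeeze 45

```text
time_s: 11.3
ee_pos: [0.5559, -0.2028, 0.0799]
tool_rot: [-3.141, 0.0, -2.56]
contact_force: [1.0, -2.1, -0.9]
gripper_width: 0.0116
finger_force: 45.0
```

Call:
arm_command --pt "0 0 0 0 0 -0.02 5" --pt "0 0 0 0 0 -0.06 5" --pt "0 0 0 0 0 -0.12 5" --pt "0 0 0 0 0 -0.21 5" --pt "0 0 0 0 0 -0.33 5" --pt "0 0 0 0 0 -0.47 5" --pt "0 0 0 0 0 -0.62 5" --pt "0 0 0 0 0 -0.78 5" --pt "0 0 0 0 0 -0.94 5" --pt "0 0 0 0 0 -1.1 5" --pt "0 0 0 0 0 -1.26 5" --pt "0 0 0 0 0 -1.42 5" --pt "0 0 0 0 0 -1.57 5" --pt "0 0 0 0 0 -1.71 5" --pt "0 0 0 0 0 -1.83 5" --pt "0 0 0 0 0 -1.92 5" --pt "0 0 0 0 0 -1.97 5" --pt "0 0 0 0 0 -2.0 5" --pt "0 0 0 0 0 -2.0 5"

```text
time_s: 13.68
ee_pos: [0.5556, -0.2025, 0.1998]
tool_rot: [3.141, -0.0, -2.56]
contact_force: [0.5, 0.0, -5.1]
gripper_width: 0.0115
finger_force: 45.0
```

```bash
python3 - <<'E'
from h import *
for n in('top','side'): save(cap(n),n+'3.png')
go((.5047,.3246,.2),168.3)
E
```

```text
t 13.775 pos [ 0.5556 -0.2025  0.1996] rpy [ 1.7998e+02 -1.0000e-02 -1.4665e+02] q7 2.48 shift [-4.121e+00  7.804e+00 -5.000e-03] turn [ 1.000e-03 -2.000e-03  5.631e+00]
```

View pics/side3.png

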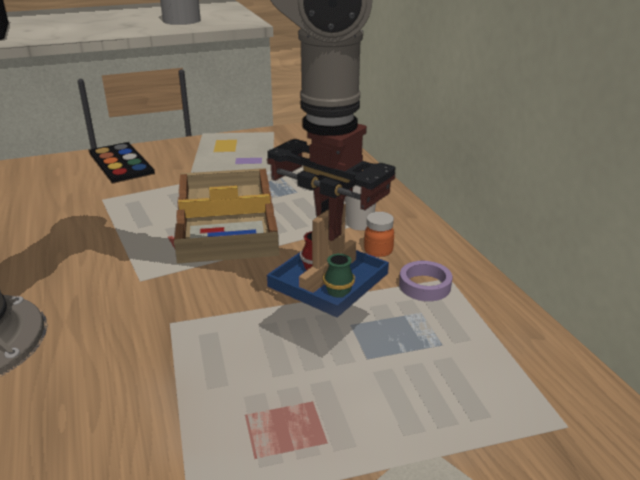

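Side view: the tray hangs level at (330,278) with both pots standing. Carrying it halfway while turning.

Call:
arm_command --pt "0 0 0.06 -0.02 0.04 0 5" --pt "0 0 0.22 -0.08 0.16 0 5" --pt "0 0 0.45 -0.16 0.31 0 5" --pt "0 0 0.79 -0.29 0.55 0 5" --pt "0 0 1.18 -0.43 0.82 0 5" --pt "0 0 1.58 -0.58 1.09 0 5" --pt "0 0 1.97 -0.72 1.37 0 5" --pt "0 0 2.36 -0.87 1.64 0 5" --pt "0 0 2.76 -1.01 1.91 0 5" --pt "0 0 3.15 -1.15 2.18 0 5" --pt "0 0 3.55 -1.3 2.46 0 5" --pt "0 0 3.94 -1.44 2.73 0 5" --pt "0 0 4.33 -1.59 3.0 0 5" --pt "0 0 4.73 -1.73 3.28 0 5" --pt "0 0 5.07 -1.85 3.51 0 5" --pt "0 0 5.35 -1.96 3.71 0 5" --pt "0 0 5.52 -2.02 3.82 0 5" --pt "0 0 5.63 -2.06 3.9 0 5" --pt "0 0 5.63 -2.06 3.9 0 5"

```text
time_s: 16.15
ee_pos: [0.5301, 0.0615, 0.1999]
tool_rot: [3.141, -0.0, 2.938]
contact_force: [-0.2, -0.8, -5.7]
gripper_width: 0.0115
finger_force: 45.0
```

```bash
python3 - <<'E'
from h import *
go((.5047,.3246,.2),168.3)
E
```

```text
t 16.15 pos [0.5301 0.0615 0.1999] rpy [179.99  -0.   168.35] q7 1.22 shift [ 1.300e+00  4.209e+00 -1.000e-03] turn [ 0.002 -0.001  0.006]
```

Call:
arm_command --pt "0 0 0 0.01 0.04 0 5" --pt "0 0 0 0.05 0.17 0 5" --pt "0 0 0 0.1 0.34 0 5" --pt "0 0 0 0.18 0.59 0 5" --pt "0 0 0 0.27 0.88 0 5" --pt "0 0 0 0.36 1.18 0 5" --pt "0 0 0 0.45 1.47 0 5" --pt "0 0 0 0.55 1.77 0 5" --pt "0 0 0 0.64 2.06 0 5" --pt "0 0 0 0.73 2.36 0 5" --pt "0 0 0 0.82 2.65 0 5" --pt "0 0 0 0.91 2.95 0 5" --pt "0 0 0 1.0 3.24 0 5" --pt "0 0 0 1.09 3.54 0 5" --pt "0 0 0 1.17 3.79 0 5" --pt "0 0 0 1.23 4.0 0 5" --pt "0 0 0 1.27 4.13 0 5" --pt "0 0 0 1.3 4.21 0 5" --pt "0 0 0 1.3 4.21 0 5" --pt "0 0 0 1.3 4.21 0 5"

```text
time_s: 18.65
ee_pos: [0.5053, 0.3233, 0.1998]
tool_rot: [-3.141, 0.0, 2.937]
contact_force: [-0.7, 0.1, -5.4]
gripper_width: 0.0115
finger_force: 45.0
```

```bash
python3 - <<'E'
from h import *
for n in('top','side'):
    c=cap(n);save(c,n+'4.png')
    P=cloud(c);H=hsv(c);h,s=H[...,0],H[...,1];z=P[...,2]
    b=(h>95)&(h<125)&(s>110)&(z>.105)&(z<.16)&(P[...,1]>.1)&(P[...,1]<.5)&(P[...,0]<.75)
    if b.sum()>20: print(n,b.sum(),rect(P[b]),np.percentile(P[b][:,2],[2,50,98]).round(3))
go((.5047,.3246,.0926),168.3)
E
```

```text
top 2188 (array([505.2, 323.3]), array([129.8, 139.5]), 'long axis deg', 168.5) [0.122 0.127 0.145]
side 714 (array([498.5, 285.5]), array([ 64.1, 135.7]), 'long axis deg', 167.0) [0.122 0.132 0.143]
t 18.75 pos [0.5053 0.3235 0.1999] rpy [-179.99    0.    168.26] q7 0.75 shift [0.013 0.017 1.788] turn [-0.001  0.001 -0.005]
```

View pics/side4.png

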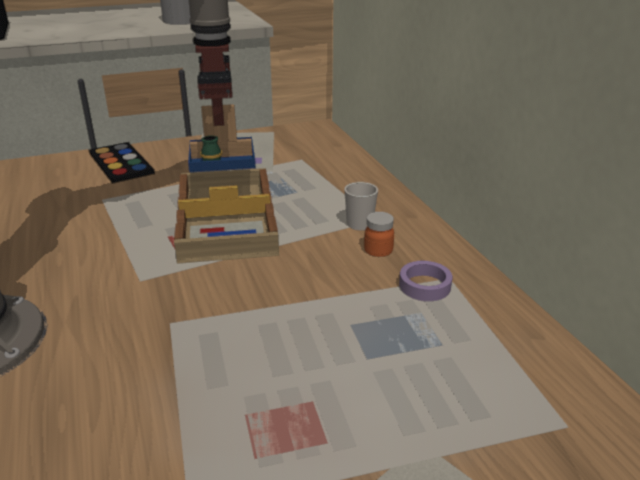

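View pics/top4.png

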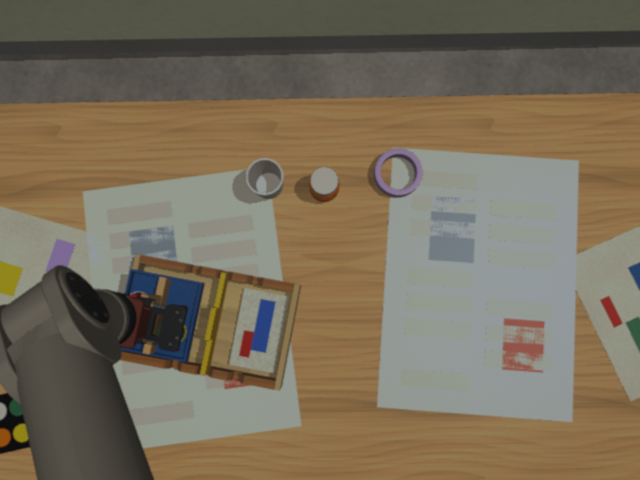

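The tray (column ~160, row 320 in the top view) is level over the bay, within ~1 mm of its centre. Lowering, gently at the end.

Call:
arm_command --pt "0 0 0 0.01 0.02 0.03 5" --pt "0 0 0 0.01 0.02 0.11 5" --pt "0 0 0 0.01 0.02 0.22 5" --pt "0 0 0 0.01 0.02 0.35 5" --pt "0 0 0 0.01 0.02 0.49 5" --pt "0 0 0 0.01 0.02 0.63 5" --pt "0 0 0 0.01 0.02 0.77 5" --pt "0 0 0 0.01 0.02 0.91 5" --pt "0 0 0 0.01 0.02 1.05 5" --pt "0 0 0 0.01 0.02 1.18 5" --pt "0 0 0 0.01 0.02 1.3 5" --pt "0 0 0 0.01 0.02 1.4 5" --pt "0 0 0 0.01 0.02 1.49 5" --pt "0 0 0 0.01 0.02 1.56 5" --pt "0 0 0 0.01 0.02 1.62 5" --pt "0 0 0 0.01 0.02 1.67 5" --pt "0 0 0 0.01 0.02 1.71 5" --pt "0 0 0 0.01 0.02 1.74 5" --pt "0 0 0 0.01 0.02 1.76 5" --pt "0 0 0 0.01 0.02 1.76 5"

```text
time_s: 21.25
ee_pos: [0.5047, 0.3253, 0.0942]
tool_rot: [-3.142, -0.0, 2.938]
contact_force: [-0.5, 0.6, -5.0]
gripper_width: 0.0114
finger_force: 45.0
```

Call:
arm_command --pt "0 0 0 0 0 0.01 5" --pt "0 0 0 0 0 0.02 5" --pt "0 0 0 0 0 0.03 5" --pt "0 0 0 0 0 0.04 5" --pt "0 0 0 0 0 0.045 5" --pt "0 0 0 0 0 0.045 5"

```text
time_s: 22.0
ee_pos: [0.5048, 0.3254, 0.0919]
tool_rot: [3.141, -0.0, 2.938]
contact_force: [-2.3, -0.9, -0.4]
gripper_width: 0.0118
finger_force: 45.0
```

Weight is on the rack floor. Opening the fingers and rising.

Call:
arm_command --pt "0 0 0 0 0 0 12" --pt "0 0 0 0 0 0 16" --pt "0 0 0 0 0 0 24" --pt "0 0 0 0 0 0 36" --pt "0 0 0 0 0 0 45" --pt "0 0 0 0 0 0 45" --pt "0 0 0 0 0 -0.2 45" --pt "0 0 0 0 0 -0.6 45" --pt "0 0 0 0 0 -1.2 45" --pt "0 0 0 0 0 -1.9 45" --pt "0 0 0 0 0 -2.6 45" --pt "0 0 0 0 -0.7 -2.8 45" --pt "0 0 0 0 -1.7 -2.8 45" --pt "0 0 0 0 -2.7 -2.8 45" --pt "0 0 0 0 -3.7 -2.8 45" --pt "0 0 0 0 -4.5 -2.8 45" --pt "0 0 0 0 -5.0 -2.8 45" --pt "0 0 0 0 -5.0 -2.8 45" --pt "0 0 0 0 -5.0 -2.8 45"

```text
time_s: 24.38
ee_pos: [0.4443, 0.0325, 0.2601]
tool_rot: [3.141, 0.001, 2.938]
contact_force: [1.0, 0.1, 0.0]
gripper_width: 0.0446
finger_force: 0.0
```

```bash
python3 - <<'E'
from h import *
a=np.radians(-11.7);ex=np.array([np.cos(a),np.sin(a)]);ey=np.array([-ex[1],ex[0]]);O=np.array([.4905,.2561])
c=cap('top');save(c,'top5.png');P=cloud(c);H=hsv(c);h,s=H[...,0],H[...,1];x,y,z=[P[...,i] for i in range(3)]
reg=(y>.1)&(y<.5)&(x>.3)&(x<.75)
def rk(m,t):
    q=P[m];r=rect(q);d=np.array(r[0])/1000-O;print(t,m.sum(),r,'rack',(d@ex).round(4),(d@ey).round(4),'z',np.percentile(q[:,2],[2,50,98]).round(4))
rk(reg&(h>95)&(h<125)&(s>110)&(z>.025)&(z<.05)&((P[...,:2]-O)@ey>.0),'tray')
rk(reg&(h>20)&(h<30)&(s>190)&(z>.03),'divider')
rk(reg&(z>.12)&(z<.15),'handle top')
save(cap('side'),'side5.png')
E
```

```text
tray 492 (array([504.8, 325.3]), array([129.4, 136.6]), 'long axis deg', 168.3) rack -0.0 0.0707 z [0.0254 0.0333 0.0381]
divider 513 (array([487.4, 241.1]), array([  9.6, 188.6]), 'long axis deg', 168.5) rack 0.0 -0.0153 z [0.0517 0.0664 0.0928]
handle top 328 (array([505.4, 325.8]), array([13.4, 69.8]), 'long axis deg', 169.7) rack 0.0005 0.0713 z [0.1218 0.1316 0.1355]
```

View pics/top5.png

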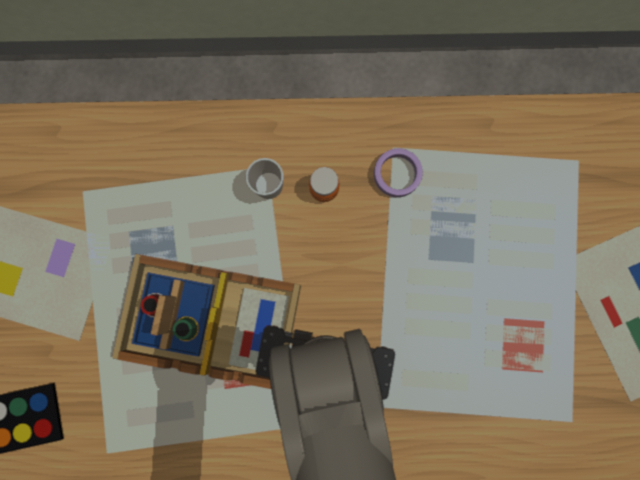

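The tray is flat in the bay, with the red pot at (150,305) and the green pot at (186,328) both upright. The divider is seated and the arm is clear.

```bash
python3 -c "
from h import *
print(robot.hand_in())"
```

```text
the job is handed in; nothing more can be done
None
```

I moved the divider to the next notch and set the tray flat in the widened bay (about 1 mm off centre), with both pots upright and the tape, jar and cup left alone; I handed the job in at about 24 s, and no verdict came back.

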